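# Light up and hold the magnifier over the little landscape

### The arm

A 6-joint arm with a two-finger parallel gripper is mounted at the origin on the work surface. World frame = base frame: x ahead of the robot, y to its left, z up, the work surface at z = 0. Lengths are in m, angles in rad, forces in N, time in s.
With the tool pointing down it reaches from about 0.225 to 0.875 m from the base axis. Payload 3.4 kg.
Tool frame: the origin (TCP) lies between the finger pads, 19 mm behind the fingertips; this is the grasp point; z points along the fingers, y is the line along which they close (so a half turn about z gives the same grasp; the last joint's range is limited). The gripper opens to 85 mm and grips with 20 to 120 N. Pads are 22 mm wide; open, the fingers measure 114 mm over their backs; the gripper's body (76 mm by 85 mm) begins 54 mm behind the grasp point. The pads swing forward as they close: fully open they stand 13 mm farther back than shut.
Start: joints at [1.051, 0.276, 1.505, -0, 1.361, -0.121], TCP at [0.223, 0.53, 0.25] pointing down, gripper open.
Joint ranges: [-2.89, 2.89], [-0.75, 2.08], [0.22, 2.7], [-1.18, 4.32], [0.11, 2.71], [-2.7, 2.7]. Speed limits (rad/s): [2.57, 2.57, 3.14, 3.14, 3.14, 3.14].

### API

Orientations are given as a unit quaternion [w, x, y, z].
In Python, from rig import status, get_image, job gives the robot as it stands.
- The arm moves only by the tool apply_moves, never from a script. Its arguments are lists of equal length, an entry for each row: "xyz": the shift along the tool's x, y, z each as a share of 0.3 m, from -1 to 1, a list of three; "rot": the turn, a rotation vector about the tool's x, y, z each as a share of 60 degrees, from -1 to 1, a list of three; "hand": the opening, from -1 (shut) to 1 (fully open). A call has 1 to 8 rows; each row shifts and turns the commanded pose from where the row before left it, along the tool's axes as they then stand; what a row does not reach is not made up. A row lasts 1/8 s, in which the tool goes at most 62.5 mm and 10.7 degrees, less where a joint would pass 70% of its speed; a pose out of reach is approached as far as the arm can. A call with a number of a shift or a turn outside -1 to 1 is refused whole. A call with a gripper value outside its range is refused whole. The fingers move at their own pace and stop on an object; "force" is the grip in N (left out, the last holds). Time passes only in rows, so rows that do not move let the fingers close. It gives the time, the measured TCP pose, the force, the opening and the grip force at its end, in the units of the state.
- status.get_state(): the state, without advancing time (a new reading comes with each control period).
- get_image(name): name is "scene" or "side" or "wrist"; returns a dict with "pixels" (384x512x3 uint8, red, green, blue), "fovy" (degrees; the focal length in pixels is half the picture's height over the tangent of half this angle, whatever the lens; pixels are square), "cx", "cy" (the principal point, pixels), "origin" and "orientation" of the camera in the world; the wrist camera has in their place "tool_from_camera" (4x4, takes a point from camera to tool coordinates, whose origin is the TCP and whose axes are the flange's). Camera axes: x right, y down, z forward; pixel columns grow to the right and rows downward; lengths in m; the calibration is good to about 2 mm. A picture is of the moment at which its call begins: read the wrist's pose just before it. There is no depth.
- job.sign_off(): hands the job in; it is judged then, once.
The state is a dict: "clock": time; "qpos": joint angles; "qd": joint speeds; "effort": joint torques, N m; "position": TCP position; "ee_rot": TCP orientation; "contact_force": force on the tool from outside, world axes, zero at the start; "moment": the same for the moment, N m; "width": finger opening in m; "gripper_force": force on a finger pad.
Only numpy, scipy, OpenCV 4.12 (cv2) and the standard library are available. Lean on these libraries where they do the work, as an engineer would, in place of code of your own. Each camera call takes 0.05 s, during which the arm holds its last target. There are 200 camera calls.

### The job

The small framed landscape is to be examined: first slide the lamp dimmer up until the white line on its black cap stands at the orange mark. Then take the magnifier by its handle, draw it out of its charging cradle, turn it flat and hold it with the lens level over the middle of the picture, about a hand's breadth (100 mm) above it. Finish still holding it there, steady, and leave the picture and everything else on the table where they are.

Things in the scene. Friction and masses are not known exactly. Their poses are not given: they have to be found in the camera images.
- fader (a joint): Position of the black sliding cap of the lamp dimmer along its track, in m: 0 = dimmest end, 0.100 = brightest; it grows along the dimmer's +y. The orange mark is at 0.070. The cap is 24 mm across the track (x), 14 mm along it (y), 20 mm tall, with a white line across its top. About 1.5 N of friction; it stays where it is left.
- fader_top (a point): Centre of the top of the black fader cap, where the white line is, 47 mm above the table.
- dimmer_mark (a point): Where fader_top must stand: the point above the orange mark (two short orange bars, one either side of the track), at the height of the cap's top. Its axes are the dimmer's.
- dimmer: White table-top lamp dimmer, 64 (x) x 150 (y) x 26 mm high, fixed to the table. Origin: centre of its underside; y runs along the track towards bright (the tick lines lengthen that way), z up.
- cradle: Grey charging cradle, fixed to the table: foot 100 (x) x 142 (y) x 12 mm, on which a slot stands, 16 mm wide, 116 mm long and 45 mm deep, leaning 15 degrees towards the cradle's front (its -x side). Origin: centre of its underside, z up. Slot floor centre at x = 12, y = 0, z = 18 mm.
- magnifier: Rectangular hand magnifier, 0.15 kg, standing lens down in the cradle's slot, handle up, leaning 15 degrees to the cradle's -x. Silver lens frame 110 (y) x 62 (z) x 12 mm (x). Origin: middle of the frame's lower edge, on the slot floor; z runs up the handle, x through the glass (towards the cradle's +x and a little up). Drawing it 50 mm along its own z frees it from the slot.
- lens (a point): Centre of the magnifier's lens, 31 mm up the magnifier's z from its origin; axes as the magnifier.
- handle (a point): Middle of the magnifier's ivory handle, 111.5 mm up the magnifier's z from its origin. The handle begins 73.5 mm from the origin, above a black neck 20 mm wide; flat-sided, 26 mm wide (y) x 22 mm thick (x) for 52 mm, then narrowing to 18 x 18 mm, ending 149.5 mm from the origin.
- picture: Small landscape in a gilt frame lying face up on a grey pad, 110 (x) x 130 (y) x 20 mm high, loose, 0.4 kg. Origin: centre of its underside, 4 mm above the table; z up.
- picture_face (a point): Centre of the painted face of the picture, 14 mm above its origin; the frame's rim stands 6 mm higher than this.
- glasses_case: Bystander: brown spectacle case, 62 x 165 x 38 mm high, loose. Origin: centre of its underside.
- olive_bowl: Bystander: green bowl, 110 mm across, 45 mm high. Origin: centre of its underside.
- bound_book: Bystander: green closed book, 125 x 180 x 28 mm. Origin: centre of its underside.
- tumbler: Bystander: amber glass, 72 mm across, 85 mm high. Origin: centre of its underside.
- coffee_cup: Bystander: white mug, 72 mm across, 60 mm high. Origin: centre of its underside.
- vase: Bystander: turquoise vase, 104 mm across, 130 mm high. Origin: centre of its underside.
- remote: Bystander: black television remote, 46 x 160 x 18 mm. Origin: centre of its underside.
Mind the look-alikes: they are no part of the job. Of the things that look like the magnifier, the larger one is meant.

How it is judged:
On the way, in this order (a step that is already met when the one before it is completed fails the run):
1. the dimmer's cap stands at the orange mark, the magnifier still in its cradle (value of joint fader between 0.064 and 0.076 m and distance of magnifier from where it was at the start of the episode below 0.02 m), for 0.2 s.
2. the magnifier is drawn clear of its cradle, in the fingers ((z of lens in the frame of cradle above 0.095 m or distance between lens and cradle above 0.12 m) and contact force between magnifier and cradle below 0.1 N and contact force between magnifier and the fingers above 1 N), for 0.2 s.
At the end, for the whole second after the job is handed in: Fader within 6 mm of the mark; magnifier held still by its handle (TCP within 60 mm of the handle's middle), carried by nothing else, glass level within 0.3 rad, its centre within 30 mm sideways of the picture's centre and 60 to 160 mm above its face; picture moved under 10 mm (value of joint fader between 0.064 and 0.076 m and angle between the x axis of magnifier and the z axis of picture, either way round below 0.3 rad and horizontal distance between lens and picture_face below 0.03 m and z of lens in the frame of picture between 0.074 and 0.174 m and height (world z) of lens above 0.07 m and contact force between magnifier and the fingers above 1 N and distance between the grasp point and handle below 0.06 m and linear speed of magnifier below 0.03 m/s and angular speed of magnifier below 0.2 rad/s and contact force between magnifier and picture below 0.1 N and contact force between magnifier and cradle below 0.1 N and distance of picture from where it was at the start of the episode below 0.01 m); the arm keeps its last pose, push and grip.
It fails at once if the picture is shoved (10 mm) or the magnifier knocks on it (distance of picture from where it was at the start of the episode above 0.01 m or contact force between magnifier and picture above 1 N).
It fails at once if a bystander is moved by more than 25 mm (distance of any of glasses_case, olive_bowl, bound_book, tumbler, coffee_cup, vase, remote from where it was at the start of the episode above 0.025 m).
It also fails if it takes over 48 s, if anything falls off the work surface, if the arm or the gripper's body presses on something with over 40 N, if the wrist force passes 120 N, or if a joint passes its speed limit or range.

## Working session

There is one attempt and no reset: what is moved stays moved. The work goes in short steps, Python scripts to look and compute and a tool call to move; the robot and the scene stay as the last step left them, time stands still between calls to the robot, and variables do not carry over. Pictures are saved under pics/ and viewed, at most 12 in all, crops included, and the job is handed in when it is done.

Besides the shell and the picture viewer there is one more tool, called after "Call:" by a JSON object that holds its "method" and its "body". apply_moves: Moves the arm, as the interface text tells. Its arguments: {"type":"object","properties":{"xyz":{"type":"array","items":{"type":"array","items":{"type":"number","minimum":-1,"maximum":1}}},"rot":{"type":"array","items":{"type":"array","items":{"type":"number","minimum":-1,"maximum":1}}},"hand":{"type":"array","items":{"type":"number"}},"force":{"type":"number"}},"required":["xyz","rot","hand"]}

```bash
mkdir -p pics; ls; cat > h.py <<'E'
import numpy as np, cv2, json
from scipy.spatial.transform import Rotation as R
from rig import status, get_image, job
def q2R(q): return R.from_quat([q[1],q[2],q[3],q[0]]).as_matrix()
def grab(name, fn):
    s=status.get_state(); im=get_image(name)
    if 'tool_from_camera' in im:
        T=np.array(im['tool_from_camera']); Rt=q2R(s['ee_rot'])
        o=Rt@T[:3,3]+np.array(s['position']); Rc=Rt@T[:3,:3]
    else:
        o=np.array(im['origin']); Q=np.array(im['orientation']); Rc=Q if Q.shape==(3,3) else q2R(Q)
    f=192/np.tan(np.radians(im['fovy'])/2)
    np.savez('pics/'+fn+'.npz',px=im['pixels'],o=o,R=Rc,f=f,cx=im['cx'],cy=im['cy'])
    cv2.imwrite('pics/'+fn+'.png',im['pixels'][:,:,::-1])
def load(fn): return np.load('pics/'+fn+'.npz')
def ray(d,u,v):
    r=d['R']@np.array([(u-d['cx'])/d['f'],(v-d['cy'])/d['f'],1]); return d['o'],r/np.linalg.norm(r)
def plane(d,u,v,z):
    o,r=ray(d,u,v); return o+r*(z-o[2])/r[2]
def tri(*l):
    A=np.zeros((3,3));b=np.zeros(3);rs=[ray(*x) for x in l]
    for o,r in rs: P=np.eye(3)-np.outer(r,r);A+=P;b+=P@o
    p=np.linalg.solve(A,b); return p,[np.linalg.norm((np.eye(3)-np.outer(r,r))@(p-o)) for o,r in rs]
def proj(d,p):
    c=d['R'].T@(np.array(p)-d['o']); return d['cx']+d['f']*c[0]/c[2], d['cy']+d['f']*c[1]/c[2]
E
python3 - <<'E'
from h import *
for n in('scene','side','wrist'): grab(n,n+'0'); d=load(n+'0'); print(n,d['o'].round(3),d['f'],d['cx'],d['cy'],d['R'].round(2).tolist())
a=cv2.imread('pics/scene0.png');b=cv2.imread('pics/side0.png')
s=status.get_state();print(s['position'],s['ee_rot'])
big=np.vstack([a,b]); 
cv2.imwrite('pics/both0.png',cv2.resize(a,(800,600),interpolation=cv2.INTER_CUBIC));cv2.imwrite('pics/sideb.png',cv2.resize(b,(800,600),interpolation=cv2.INTER_CUBIC))
E
```

```text
pics
scene [ 1.603 -0.378  1.034] 474.98465953290525 250.8703511963981 191.5168564185087 [[0.3, 0.61, -0.73], [0.95, -0.19, 0.23], [0.0, -0.77, -0.64]]
side [ 0.44  -0.772  0.977] 353.9756455161923 255.30070717162332 189.0411822142801 [[0.99, -0.09, 0.08], [-0.12, -0.75, 0.65], [-0.0, -0.65, -0.76]]
wrist [0.154 0.559 0.373] 298.0033277632022 257.08383282471164 188.57768401156332 [[0.39, 0.88, 0.27], [0.92, -0.37, -0.11], [-0.0, 0.29, -0.96]]
[0.22308722 0.52955805 0.24936727] [-2.26189646e-04  1.98081533e-01  9.80185307e-01 -6.47879685e-04]
```

View pics/both0.png

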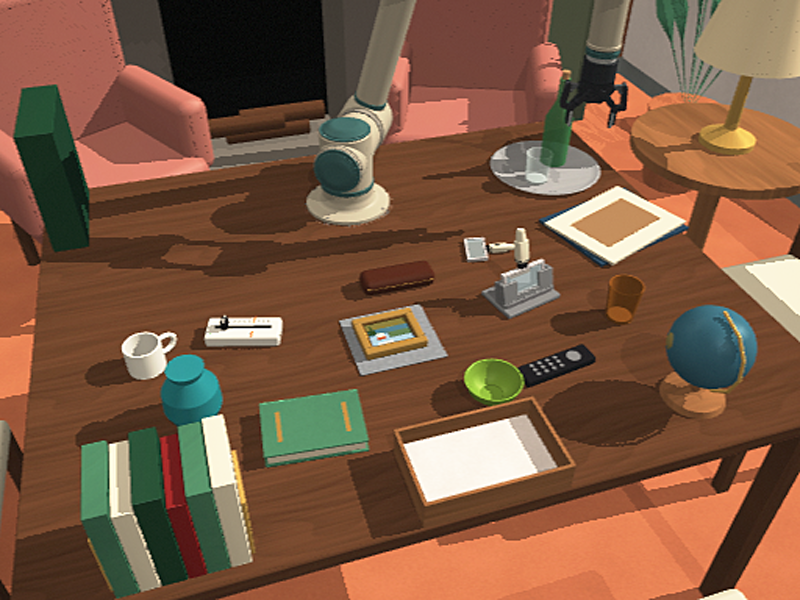

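View pics/sideb.png

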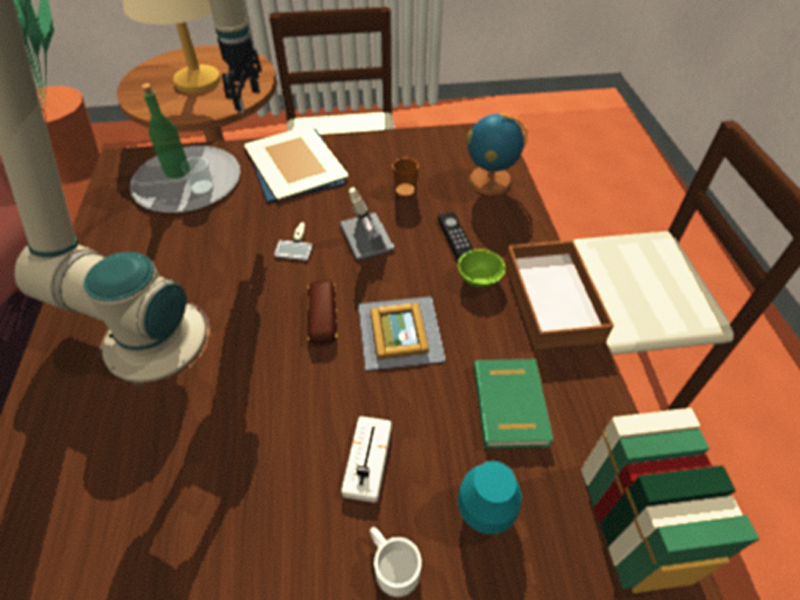

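Scene (800×600 px): the cap is at (222,322) on the dimmer at (243,331). The magnifier's handle is at (521,245) in the grey cradle at (521,288), and the picture is at (391,332). 

Things that could be taken for the magnifier: the standing one in the cradle at (521,245), and a smaller one lying at (490,248). I choose the one in the cradle. The side view shows the same: cap (362,475), handle (358,200), small one (295,245).

```bash
python3 - <<'E'
from h import *
S=load('scene0');D=load('side0');k=.64
for n,a,b in [('cap',(222,321),(363,472)),('dimc',(243,329),(367,458)),('handle top',(520,232),(355,190)),('handle base',(520,266),(366,218)),('pic',(391,331),(399,330)),('case',(397,277),(321,312)),('tumbler top',(626,284),(405,165)),('smallhandle',(503,247),(299,232))]:
    p,e=tri((S,a[0]*k,a[1]*k),(D,b[0]*k,b[1]*k)); print(n,p.round(3),np.round(e,3))
# white dimmer outline on z=.026 plane
for d,c,nm in((S,(243,331),'S'),(D,(367,458),'D')):
    hsv=cv2.cvtColor(d['px'],cv2.COLOR_RGB2HSV)
    for lab,m,cc,z in(('dim',(hsv[...,1]<50)&(hsv[...,2]>190),c,.026),):
        n,L,st,ce=cv2.connectedComponentsWithStats(m.astype('uint8'))
        i=min(range(1,n),key=lambda i:np.hypot(*(ce[i]-np.array(cc)*k))+(1000 if st[i,4]<40 else 0))
        v,u=np.nonzero(L==i); P=np.array([plane(d,x,y,z)[:2] for x,y in zip(u,v)])
        print(nm,lab,cv2.minAreaRect((P*1000).astype('float32')))
E
```

```text
cap [ 0.425 -0.372  0.039] [0. 0.]
dimc [ 0.434 -0.334  0.014] [0.001 0.001]
handle top [0.465 0.256 0.157] [0.001 0.001]
handle base [0.485 0.253 0.078] [0.004 0.004]
pic [ 0.528 -0.047  0.012] [0.003 0.003]
case [0.362 0.02  0.014] [0.001 0.001]
tumbler top [0.606 0.437 0.084] [0.001 0.001]
smallhandle [0.314 0.299 0.004] [0. 0.]
S dim ((450.1883544921875, -333.6424560546875), (153.17529296875, 80.011474609375), 72.80672454833984)
D dim ((435.016357421875, -334.732666015625), (148.1332244873047, 62.031455993652344), 73.52955627441406)
```

```bash
cat >> h.py <<'E'
def go(p=None,Rt=None):
    """print shift (tool axes, in row units) and turn (row units) from the present pose"""
    s=status.get_state(); R0=q2R(s['ee_rot']); 
    if p is not None: d=R0.T@(np.array(p)-s['position'])/.3; print('shift',d.round(3),'rows>=',np.ceil(np.linalg.norm(d)*300/60))
    if Rt is not None: w=R.from_matrix(R0.T@Rt).as_rotvec()/np.radians(60); print('turn',w.round(3),'rows>=',np.ceil(np.linalg.norm(w)*60/10.5))
E
python3 - <<'E'
from h import *
go([.40,.34,.30])
go([.40,.15,.30])
E
```

```text
shift [-0.789 -0.354 -0.168] rows>= 5.0
shift [-1.035 -0.937 -0.168] rows>= 8.0
```

Call:
{"method": "apply_moves", "body": {"xyz": [[-0.16,-0.07,-0.034],[-0.16,-0.07,-0.034],[-0.16,-0.07,-0.034],[-0.16,-0.07,-0.034],[-0.15,-0.07,-0.034],[0,0,0],[0,0,0]], "rot": [[0,0,0],[0,0,0],[0,0,0],[0,0,0],[0,0,0],[0,0,0],[0,0,0]], "hand": [1,1,1,1,1,1,1]}}

```text
clock: 1.02
position: [0.4005, 0.3411, 0.3006]
ee_rot: [-0.001, 0.198, 0.98, 0.0]
contact_force: [-0.3, 0.4, 0.2]
width: 0.0853
gripper_force: 0.0
```

```bash
python3 - <<'E'
from h import *
grab('wrist','w1'); go([.40,.15,.30])
E
```

```text
shift [-0.247 -0.588  0.002] rows>= 4.0
```

Call:
{"method": "apply_moves", "body": {"xyz": [[-0.062,-0.147,0],[-0.062,-0.147,0],[-0.062,-0.147,0],[-0.062,-0.147,0],[0,0,0],[0,0,0]], "rot": [[0,0,0],[0,0,0],[0,0,0],[0,0,0],[0,0,0],[0,0,0]], "hand": [1,1,1,1,1,1]}}

```text
clock: 1.82
position: [0.4007, 0.1508, 0.3009]
ee_rot: [-0.0, 0.198, 0.98, 0.001]
contact_force: [-0.1, -0.5, 0.3]
width: 0.0851
gripper_force: 0.0
```

```bash
python3 - <<'E'
from h import *
grab('wrist','w2'); a=cv2.imread('pics/w1.png');b=cv2.imread('pics/w2.png')
cv2.imwrite('pics/w12.png',cv2.resize(np.vstack([a[:, :],b]),(800*384*2//1024*0+512,768))[:,:])
S=load('w1');T=load('w2')
ims=[]
for d in(S,T):
    u,v=proj(d,[.475,.255,.09]); print(u,v)
    u=int(np.clip(u-100,0,312));v=int(np.clip(v-110,0,164)); print('crop',u,v)
    ims.append(cv2.resize(d['px'][v:v+220,u:u+200,::-1],None,fx=2,fy=2,interpolation=cv2.INTER_CUBIC))
cv2.imwrite('pics/w12.png',np.hstack(ims))
E
```

```text
216.5558935078739 246.58507671719414
crop 116 136
363.0793345351208 189.61926385943318
crop 263 79
```

View pics/w12.png

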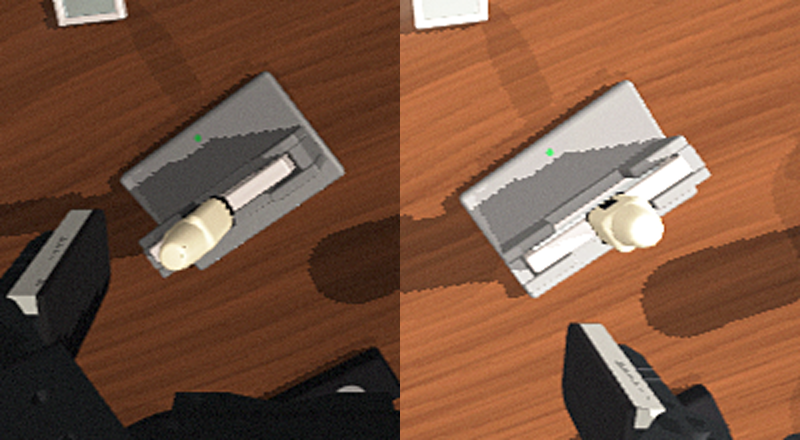

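The close crop shows the tall ivory handle standing in the grey cradle. The handle end is at left (180,255) and right (638,222), and the LED front of the foot is at the upper left. The larger magnifier is the right choice.

```bash
python3 - <<'E'
from h import *
A=load('w1');B=load('w2')
def f(d,o,p): return (d,o[0]+p[0]/2,o[1]+p[1]/2)
a=lambda x,y:f(A,(116,136),(x,y)); b=lambda x,y:f(B,(263,79),(x-400,y))
for n,p,q in [('handle end',a(177,254),b(641,222)),('frame +y top end',a(293,160),b(688,161)),('frame -y',a(153,252),b(532,266)),('led',a(197,138),b(550,152)),('foot top corner',a(268,72),b(629,81)),('foot left',a(121,181),b(460,198))]:
    P,e=tri(p,q); print(n,P.round(4),np.round(e,4))
for n,p in [('ftop',a(268,72)),('fright',a(343,171)),('fleft',a(121,181)),('ftop',b(629,81)),('fleft',b(460,198)),('frb',b(535,297))]: print(n,plane(*p,.012).round(4))
# handle masks: ivory
for d,c in((A,a(200,235)),(B,b(630,222))):
    hsv=cv2.cvtColor(d['px'],cv2.COLOR_RGB2HSV)
    m=((hsv[...,0]>15)&(hsv[...,0]<35)&(hsv[...,1]>25)&(hsv[...,2]>120)).astype('uint8')
    n,L,st,ce=cv2.connectedComponentsWithStats(m); i=L[int(c[2]),int(c[1])]; print(i,st[i],ce[i])
E
```

```text
handle end [0.4571 0.2584 0.1548] [0.0019 0.0019]
frame +y top end [0.4681 0.3203 0.0679] [0.0002 0.0002]
frame -y [0.4916 0.2103 0.0746] [0.0016 0.0016]
led [0.4455 0.2547 0.0137] [0.0001 0.0001]
foot top corner [0.4217 0.3213 0.0065] [0.0001 0.0001]
foot left [0.455  0.1852 0.008 ] [0.0009 0.0009]
ftop [0.4204 0.322  0.012 ]
fright [0.5121 0.3435 0.012 ]
fleft [0.4547 0.1869 0.012 ]
ftop [0.4207 0.3195 0.012 ]
fleft [0.4529 0.1851 0.012 ]
frb [0.547  0.2099 0.012 ]
196 [195 235  38  37 738] [213.13550136 253.36178862]
57 [357 176  30  29 486] [371.05761317 189.62962963]
```

```bash
python3 - <<'E'
from h import *
go([.42,-.25,.27])
E
```

```text
shift [-0.576 -1.208  0.102] rows>= 7.0
```

Call:
{"method": "apply_moves", "body": {"xyz": [[-0.082,-0.172,0.015],[-0.082,-0.172,0.015],[-0.082,-0.172,0.015],[-0.082,-0.172,0.015],[-0.082,-0.172,0.015],[-0.082,-0.172,0.015],[-0.082,-0.172,0.012],[0,0,0]], "rot": [[0,0,0],[0,0,0],[0,0,0],[0,0,0],[0,0,0],[0,0,0],[0,0,0],[0,0,-0.097]], "hand": [1,1,1,1,1,1,1,1]}}

```text
clock: 2.88
position: [0.4209, -0.2528, 0.2693]
ee_rot: [-0.0, 0.148, 0.989, -0.0]
contact_force: [-0.2, 1.1, 0.8]
width: 0.0855
gripper_force: 0.0
```

Call:
{"method": "apply_moves", "body": {"xyz": [[0,0,0],[0,0,0]], "rot": [[0,0,0],[0,0,0]], "hand": [1,1]}}

```text
clock: 3.12
position: [0.4201, -0.2488, 0.2703]
ee_rot: [-0.0, 0.148, 0.989, 0.0]
contact_force: [0.6, -0.3, 0.3]
width: 0.0855
gripper_force: 0.0
```

```bash
python3 - <<'E'
from h import *
grab('wrist','w3'); go([.42,-.34,.22])
E
```

```text
shift [-0.089 -0.291  0.168] rows>= 2.0
```

Call:
{"method": "apply_moves", "body": {"xyz": [[-0.045,-0.145,0.084],[-0.045,-0.145,0.084],[0,0,0],[0,0,0]], "rot": [[0,0,0],[0,0,0],[0,0,0],[0,0,0]], "hand": [1,1,1,1]}}

```text
clock: 3.68
position: [0.42, -0.3401, 0.2202]
ee_rot: [-0.0, 0.148, 0.989, 0.0]
contact_force: [0.3, -0.3, -0.2]
width: 0.0852
gripper_force: 0.0
```

```bash
python3 - <<'E'
from h import *
grab('wrist','w4')
ims=[]
for fn in('w3','w4'):
    d=load(fn); u,v=proj(d,[.433,-.334,.026]); print(u,v)
    u=int(np.clip(u-100,0,312));v=int(np.clip(v-100,0,184)); print('crop',u,v)
    ims.append(cv2.resize(d['px'][v:v+200,u:u+200,::-1],None,fx=2,fy=2,interpolation=cv2.INTER_CUBIC))
cv2.imwrite('pics/w34.png',np.hstack(ims))
E
```

```text
196.54315397920033 188.70415018358895
crop 96 88
265.4685542825448 178.9252776945886
crop 165 78
```

View pics/w34.png

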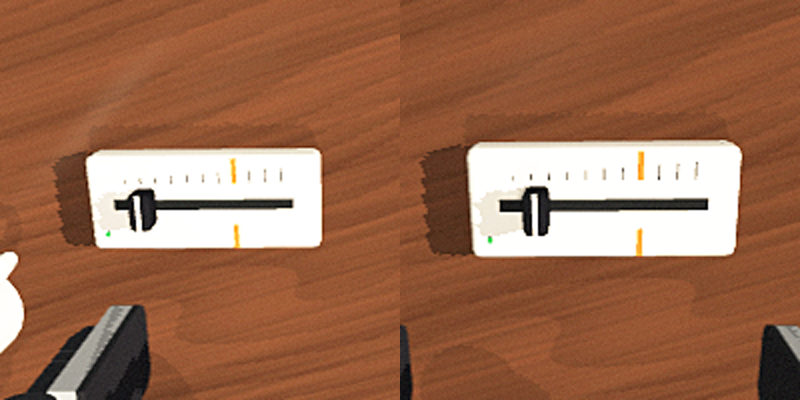

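The cap's white line is at left (138,213) and right (535,214). The orange bars are at left (234,170)/(237,237) and right (641,166)/(639,243). Dim is on the left, which is world −y.

```bash
python3 - <<'E'
from h import *
A=load('w3');B=load('w4')
a=lambda x,y:(A,96+x/2,88+y/2); b=lambda x,y:(B,165+(x-400)/2,78+y/2)
for n,p,q in [('line',a(138,212),b(534,213)),('bar1',a(234,170),b(641,166)),('bar2',a(237,237),b(639,243)),('slot0',a(115,204),b(500,205)),('slot1',a(293,203),b(708,204))]:
    P,e=tri(p,q); print(n,P.round(4),np.round(e,4),plane(*p,.047 if n=='line' else .026).round(4),plane(*q,.047 if n=='line' else .026).round(4))
# orange bar centroids
for d,o in((A,(96,88)),(B,(165,78))):
    hsv=cv2.cvtColor(d['px'],cv2.COLOR_RGB2HSV)[o[1]:o[1]+200,o[0]:o[0]+200]
    m=((hsv[...,0]>10)&(hsv[...,0]<25)&(hsv[...,1]>150)&(hsv[...,2]>200)).astype('uint8')
    n,L,st,ce=cv2.connectedComponentsWithStats(m)
    for i in range(1,n):
        if st[i,4]>8: print(st[i],plane(d,o[0]+ce[i][0],o[1]+ce[i][1],.026).round(4))
E
```

```text
line [ 0.4238 -0.3683  0.0439] [0.0001 0.0001] [ 0.4232 -0.3671  0.047 ] [ 0.423  -0.3678  0.047 ]
bar1 [ 0.4204 -0.3074  0.0233] [0.0003 0.0003] [ 0.4195 -0.3068  0.026 ] [ 0.4201 -0.3075  0.026 ]
bar2 [ 0.4632 -0.3204  0.0241] [0.0002 0.0002] [ 0.4629 -0.32    0.026 ] [ 0.4623 -0.3203  0.026 ]
slot0 [ 0.4185 -0.3879  0.0257] [0. 0.] [ 0.4184 -0.3877  0.026 ] [ 0.4184 -0.3878  0.026 ]
slot1 [ 0.4516 -0.2777  0.0255] [0.0001 0.0001] [ 0.4513 -0.2777  0.026 ] [ 0.4515 -0.2778  0.026 ]
[115  80   3  11  21] [ 0.4194 -0.3077  0.026 ]
[117 113   3  11  21] [ 0.4619 -0.3207  0.026 ]
[119  76   3  14  42] [ 0.4194 -0.3079  0.026 ]
[118 115   3  13  32] [ 0.4624 -0.3207  0.026 ]
```

```bash
python3 - <<'E'
from h import *
go([.4232,-.3675,.10]); go([.4232,-.3675,.049])
E
```

```text
shift [-0.036 -0.085  0.402] rows>= 3.0
shift [-0.036 -0.085  0.572] rows>= 3.0
```

Call:
{"method": "apply_moves", "body": {"xyz": [[-0.018,-0.043,0.13],[-0.018,-0.043,0.13],[0,0,0.14],[0,0,0],[0,0,0.08],[0,0,0.09],[0,0,0],[0,0,0]], "rot": [[0,0,0],[0,0,0],[0,0,0],[0,0,0],[0,0,0],[0,0,0],[0,0,0],[0,0,0]], "hand": [0,0,0,0,0,0,-0.5,-1], "force": 20}}

```text
clock: 4.72
position: [0.4235, -0.3693, 0.0511]
ee_rot: [0.001, 0.148, 0.989, -0.001]
contact_force: [-0.4, 0.8, -1.0]
width: 0.0131
gripper_force: 23.8
```

Call:
{"method": "apply_moves", "body": {"xyz": [[0,0,0],[0,0,0]], "rot": [[0,0,0],[0,0,0]], "hand": [-1,-1]}}

```text
clock: 4.97
position: [0.4234, -0.3696, 0.051]
ee_rot: [0.001, 0.148, 0.989, -0.001]
contact_force: [0.0, 2.1, 7.0]
width: 0.0131
gripper_force: 24.9
```

```bash
python3 - <<'E'
from h import *
s=status.get_state(); R0=q2R(s['ee_rot']);print(R0[:,1].round(3))
go([.4407,-.3142,s['position'][2]])
E
```

```text
[ 0.293  0.956 -0.001]
shift [-0.001  0.193 -0.   ] rows>= 1.0
```

Call:
{"method": "apply_moves", "body": {"xyz": [[0,0.063,0],[0,0.063,0],[0,0.063,0],[0,0,0],[0,0,0],[0,0,0]], "rot": [[0,0,0],[0,0,0],[0,0,0],[0,0,0],[0,0,0],[0,0,0]], "hand": [-1,-1,-1,-1,-1,-1]}}

```text
clock: 5.72
position: [0.4397, -0.3151, 0.051]
ee_rot: [0.001, 0.148, 0.989, -0.001]
contact_force: [-0.9, 2.2, 8.4]
width: 0.0134
gripper_force: 25.1
```

Call:
{"method": "apply_moves", "body": {"xyz": [[0,0,0],[0,0,0],[0,0,-0.15],[0,0,-0.2],[0,0,-0.2],[0,0,0],[0,0,0]], "rot": [[0,0,0],[0,0,0],[0,0,0],[0,0,0],[0,0,0],[0,0,0],[0,0,0]], "hand": [-0.3,0,0,0.5,1,1,1]}}

```text
clock: 6.6
position: [0.4387, -0.3145, 0.2135]
ee_rot: [-0.0, 0.148, 0.989, 0.0]
contact_force: [-0.4, 0.3, -0.3]
width: 0.0856
gripper_force: 0.0
```

```bash
python3 - <<'E'
from h import *
grab('wrist','w5');d=load('w5')
u,v=proj(d,[.437,-.32,.026]); u=int(np.clip(u-100,0,312));v=int(np.clip(v-100,0,184)); print('crop',u,v)
cv2.imwrite('pics/w5c.png',cv2.resize(d['px'][v:v+200,u:u+200,::-1],None,fx=3,fy=3,interpolation=cv2.INTER_CUBIC))
E
```

```text
crop 151 70
```

View pics/w5c.png

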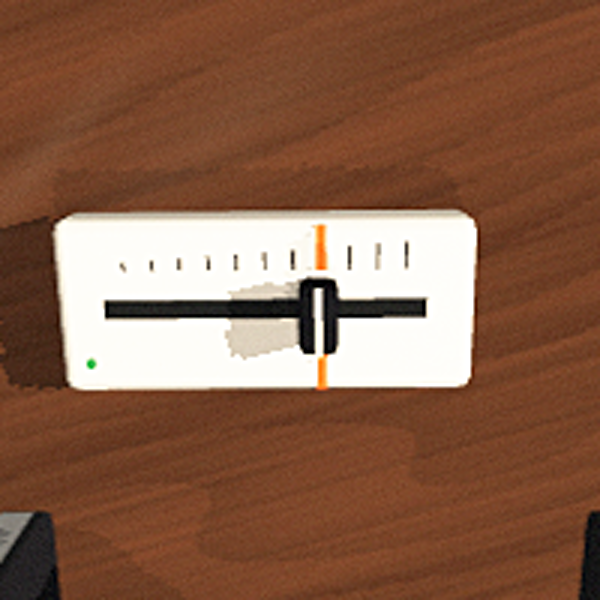

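The white line at (319,322) is in line with the orange bars at (321,245) and (322,372), so the fader is set. Next I look at the picture on the way back.

```bash
python3 - <<'E'
from h import *
go([.47,-.12,.28])
E
```

```text
shift [ 0.089  0.65  -0.224] rows>= 4.0
```

Call:
{"method": "apply_moves", "body": {"xyz": [[0.022,0.162,-0.056],[0.022,0.162,-0.056],[0.022,0.162,-0.056],[0.022,0.162,-0.056],[0,0,0],[0,0,0]], "rot": [[0,0,0],[0,0,0],[0,0,0],[0,0,0],[0,0,0],[0,0,0]], "hand": [1,1,1,1,1,1]}}

```text
clock: 7.4
position: [0.4702, -0.1213, 0.2795]
ee_rot: [-0.002, 0.148, 0.989, -0.0]
contact_force: [0.1, -0.4, 1.8]
width: 0.0852
gripper_force: 0.0
```

```bash
python3 - <<'E'
from h import *
grab('wrist','w6'); go([.47,.05,.28])
E
```

```text
shift [ 0.168  0.547 -0.001] rows>= 3.0
```

Call:
{"method": "apply_moves", "body": {"xyz": [[0.054,0.178,0],[0.054,0.178,0],[0.054,0.178,0],[0,0,0],[0,0,0]], "rot": [[0,0,0],[0,0,0],[0,0,0],[0,0,0],[0,0,0]], "hand": [1,1,1,1,1]}}

```text
clock: 8.07
position: [0.4712, 0.045, 0.2803]
ee_rot: [-0.001, 0.148, 0.989, -0.001]
contact_force: [-0.2, -0.7, -0.2]
width: 0.0853
gripper_force: 0.0
```

```bash
python3 - <<'E'
from h import *
grab('wrist','w7'); ims=[]; K=[]
for fn in('w6','w7'):
    d=load(fn); hsv=cv2.cvtColor(d['px'],cv2.COLOR_RGB2HSV)
    m=((hsv[...,0]>12)&(hsv[...,0]<28)&(hsv[...,1]>140)&(hsv[...,2]>130)).astype('uint8')
    n,L,st,ce=cv2.connectedComponentsWithStats(m); i=1+np.argmax(st[1:,4]); print(st[i],ce[i])
    c=max(cv2.findContours((L==i).astype('uint8'),0,2)[0],key=cv2.contourArea)
    q=cv2.boxPoints(cv2.minAreaRect(c)); q=q[np.argsort(np.arctan2(*(q-q.mean(0)).T))]; K.append(q)
    P=np.array([plane(d,*x,.024) for x in q]); print('rim plane',P.mean(0).round(4),P[:,:2].round(3).tolist())
    im=d['px'][:,:,::-1].copy(); cv2.polylines(im,[q.astype(int)],True,(255,0,255),1); ims.append(cv2.resize(im,(400,300)))
for a,b in zip(*K): P,e=tri((load('w6'),*a),(load('w7'),*b)); print(P.round(4),np.round(e,4))
cv2.imwrite('pics/w67.png',np.hstack(ims))
E
```

```text
[ 263  129  112  104 3192] [318.4476817 177.7929198]
rim plane [ 0.5254 -0.0499  0.024 ] [[0.471, -0.116], [0.585, -0.114], [0.578, 0.021], [0.468, 0.01]]
[ 145  165  114   97 2358] [197.78625954 208.34605598]
rim plane [ 0.5257 -0.0512  0.024 ] [[0.472, -0.114], [0.585, -0.124], [0.577, 0.017], [0.468, 0.017]]
[ 0.4729 -0.1166  0.0176] [0.0002 0.0002]
[ 0.5742 -0.1133  0.0456] [0.0002 0.0002]
[0.5723 0.018  0.035 ] [0. 0.]
[0.4714 0.0144 0.0071] [0. 0.]
```

View pics/w67.png

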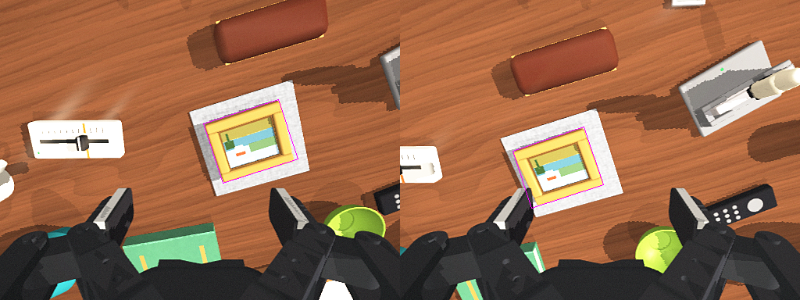

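The picture's gilt frame sits inside both outlines, centred near (252,143) left and (560,170) right. Its centre is about (0.525, −0.050) with the rim near 25 mm. Next is the pre-grasp pose.

```bash
cat >> h.py <<'E'
def toolR(yawdeg,pitchdeg): # e = horizontal heading, tool z at pitch in (e,z) plane, tool y left of e
    t=np.radians(yawdeg);e=np.array([np.cos(t),np.sin(t),0]);y=np.array([-e[1],e[0],0]);p=np.radians(pitchdeg)
    z=np.cos(p)*e+np.sin(p)*np.array([0,0,1]);return np.column_stack([np.cross(y,z),y,z])
E
python3 - <<'E'
from h import *
go([.525,.275,.24],toolR(13.3,-90)); 
w=R.from_matrix(toolR(13.3,-90).T@toolR(13.3,-120)).as_rotvec()/np.radians(60);print(w)
E
```

```text
shift [0.055 0.787 0.134] rows>= 4.0
turn [-0.001 -0.001 -0.507] rows>= 3.0
[1.96540027e-18 5.00000000e-01 2.39761415e-18]
```

Call:
{"method": "apply_moves", "body": {"xyz": [[0.014,0.197,0.034],[0.014,0.197,0.034],[0.014,0.197,0.034],[0.014,0.197,0.034],[0,0,0],[0,0,0],[0,0,0],[0,0,0]], "rot": [[0,0,0],[0,0,0],[0,0,0],[0,0,0],[0,0,-0.127],[0,0,-0.127],[0,0,-0.127],[0,0,-0.127]], "hand": [1,1,1,1,1,1,1,1]}}

```text
clock: 9.12
position: [0.5257, 0.2749, 0.2398]
ee_rot: [-0.0, -0.118, 0.993, -0.0]
contact_force: [-0.8, -0.6, 0.8]
width: 0.0855
gripper_force: 0.0
```

Call:
{"method": "apply_moves", "body": {"xyz": [[0,0,0],[0,0,0],[0,0,0],[0,0,0],[0,0,0],[0,0,0]], "rot": [[0,0.125,0],[0,0.125,0],[0,0.125,0],[0,0.125,0],[0,0,0],[0,0,0]], "hand": [1,1,1,1,1,1]}}

```text
clock: 9.88
position: [0.5248, 0.276, 0.2403]
ee_rot: [-0.257, -0.112, 0.96, -0.03]
contact_force: [-0.7, 0.5, 0.4]
width: 0.0855
gripper_force: 0.0
```

```bash
python3 - <<'E'
from h import *
s=status.get_state();print(np.round(s['qpos'],2))
Rt=toolR(13.3,-120); g=np.array([.4708,.2617,.119]); go(g-.085*Rt[:,2],Rt); go(g)
grab('wrist','w8');d=load('w8')
im=d['px'][:,:,::-1].copy()
h=np.array([-.252,-.059,.966]);o=np.array([.4975,.268,.017])
for k in(.0735,.106,.1495): u,v=proj(d,o+k*h); cv2.circle(im,(int(u),int(v)),3,(255,0,255),1)
cv2.imwrite('pics/w8c.png',im)
E
```

```text
[ 0.34  0.59  1.13  0.06  1.95 -1.46]
shift [-0.041 -0.005  0.16 ] rows>= 1.0
turn [-0.     0.001  0.001] rows>= 1.0
shift [-0.04  -0.005  0.443] rows>= 3.0
```

View pics/w8c.png

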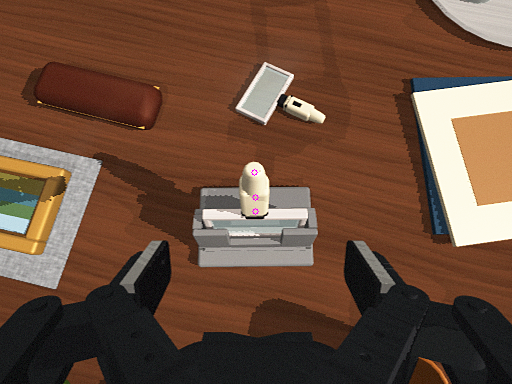

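The view shows the handle upright at (255,190) between the open fingers, and the predicted axis points fall on it. The small magnifier at (280,95) is clear of the reach.

Call:
{"method": "apply_moves", "body": {"xyz": [[-0.04,-0.005,0.1],[0,0,0.14],[0,0,0.1],[0,0,0.1],[0,0,0],[0,0,0],[0,0,0],[0,0,0]], "rot": [[0,0,0],[0,0,0],[0,0,0],[0,0,0],[0,0,0],[0,0,0],[0,0,0],[0,0,0]], "hand": [1,1,1,1,1,-1,-1,-1], "force": 80}}

```text
clock: 10.92
position: [0.4715, 0.263, 0.1208]
ee_rot: [-0.256, -0.113, 0.96, -0.03]
contact_force: [0.7, -0.1, -0.3]
width: 0.0319
gripper_force: 0.0
```

Call:
{"method": "apply_moves", "body": {"xyz": [[0,0,0],[0,0,0]], "rot": [[0,0,0],[0,0,0]], "hand": [-1,-1]}}

```text
clock: 11.18
position: [0.4715, 0.2627, 0.1206]
ee_rot: [-0.256, -0.113, 0.959, -0.03]
contact_force: [1.6, -0.8, 4.5]
width: 0.0246
gripper_force: 78.9
```

```bash
python3 - <<'E'
from h import *
s=status.get_state();print(s['contact_force'],s['width'],s['gripper_force'],s['position'])
h=np.array([-.252,-.059,.966]); go(np.array(s['position'])+.11*h)
E
```

```text
[ 1.58474011 -0.79135344  4.51420929] 0.024641671802026373 78.87046694755554 [0.47152187 0.26271513 0.1206193 ]
shift [ 0.259  0.    -0.26 ] rows>= 2.0
```

Call:
{"method": "apply_moves", "body": {"xyz": [[0.026,0,-0.026],[0.052,0,-0.052],[0.052,0,-0.052],[0.052,0,-0.052],[0.052,0,-0.052],[0.052,0,-0.052],[0,0,0],[0,0,0]], "rot": [[0,0,0],[0,0,0],[0,0,0],[0,0,0],[0,0,0],[0,0,0],[0,0,0],[0,0,0]], "hand": [-1,-1,-1,-1,-1,-1,-1,-1]}}

```text
clock: 12.18
position: [0.4396, 0.2554, 0.2372]
ee_rot: [-0.257, -0.113, 0.959, -0.03]
contact_force: [-0.1, -0.4, -1.2]
width: 0.0251
gripper_force: 78.6
```

```bash
python3 - <<'E'
from h import *
s=status.get_state();print(s['contact_force'],s['width'],s['gripper_force'],s['position'])
p=np.array(s['position'])
go([.43,.15,.30])
grab('wrist','w9')
E
```

```text
[-0.12128336 -0.43875292 -1.22384233] 0.025136556454860407 78.60379815101624 [0.43964147 0.25536694 0.23721192]
shift [ 0.203 -0.334 -0.125] rows>= 3.0
```

View pics/w9.png

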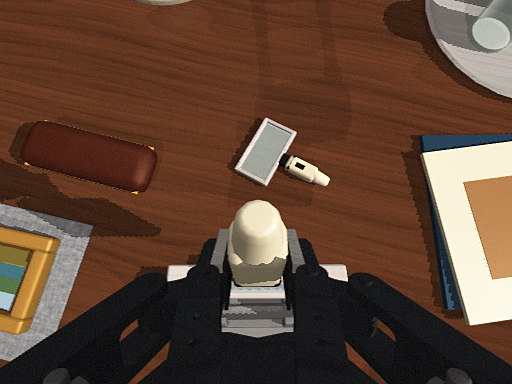

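The magnifier is in the fingers and clear of the cradle: handle at (258,245), frame at (258,272). Next I carry it up and over, then turn it.

```bash
python3 - <<'E'
from h import *
go([.42,-.04,.29])
Ra=toolR(-5.4,-120);Rb=toolR(-5.4,-45); s=status.get_state();R0=q2R(s['ee_rot'])
print((R0.T@[0,0,1]*-18.7/60).round(3)) # yaw turn in tool axes
E
```

```text
shift [ 0.342 -0.942 -0.007] rows>= 6.0
[-0.156  0.     0.27 ]
```

Call:
{"method": "apply_moves", "body": {"xyz": [[0.049,-0.135,-0.001],[0.049,-0.135,-0.001],[0.049,-0.135,-0.001],[0.049,-0.135,-0.001],[0.049,-0.135,-0.001],[0.049,-0.135,-0.001],[0.049,-0.135,-0.001],[0,0,0]], "rot": [[0,0,0],[0,0,0],[0,0,0],[0,0,0],[0,0,0],[0,0,0],[0,0,0],[0,0,0]], "hand": [-1,-1,-1,-1,-1,-1,-1,-1]}}

```text
clock: 13.22
position: [0.4202, -0.0427, 0.2903]
ee_rot: [-0.258, -0.111, 0.959, -0.03]
contact_force: [0.5, 0.5, -1.7]
width: 0.0244
gripper_force: 79.0
```

Call:
{"method": "apply_moves", "body": {"xyz": [[0,0,0],[0,0,0],[0,0,0],[0,0,0],[0,0,0],[0,0,0],[0,0,0],[0,0,0]], "rot": [[-0.052,0,0.09],[-0.052,0,0.09],[-0.052,0,0.09],[0,-0.12,0],[0,-0.14,0],[0,-0.14,0],[0,-0.14,0],[0,-0.14,0]], "hand": [-1,-1,-1,-1,-1,-1,-1,-1]}}

```text
clock: 14.22
position: [0.4198, -0.0395, 0.2899]
ee_rot: [0.095, 0.045, 0.994, -0.004]
contact_force: [0.3, -0.5, -2.1]
width: 0.0252
gripper_force: 79.1
```

Call:
{"method": "apply_moves", "body": {"xyz": [[0,0,0],[0,0,0],[0,0,0],[0,0,0],[0,0,0],[0,0,0]], "rot": [[0,-0.14,0],[0,-0.14,0],[0,-0.14,0],[0,-0.14,0],[0,0,0],[0,0,0]], "hand": [-1,-1,-1,-1,-1,-1]}}

```text
clock: 14.98
position: [0.4213, -0.0408, 0.2914]
ee_rot: [0.377, 0.042, 0.925, -0.017]
contact_force: [0.2, -1.4, -1.2]
width: 0.0247
gripper_force: 79.2
```

```bash
python3 - <<'E'
from h import *
s=status.get_state();print(np.round(s['qpos'],2),s['position'],s['width'])
go([.450,-.0435,.132],toolR(-5.4,-45))
grab('scene','s10');grab('side','d10')
a=cv2.imread('pics/s10.png')[60:260,120:380];b=cv2.imread('pics/d10.png')[60:260,120:380]
cv2.imwrite('pics/sd10.png',cv2.resize(np.vstack([a,b]),None,fx=1.5,fy=1.5))
E
```

```text
[-0.5  -0.34  2.24  0.53  0.58 -2.32] [ 0.421287   -0.04082087  0.29136568] 0.02465568487928061
shift [ 0.303 -0.     0.447] rows>= 3.0
turn [ 0.002 -0.011  0.002] rows>= 1.0
```

View pics/sd10.png

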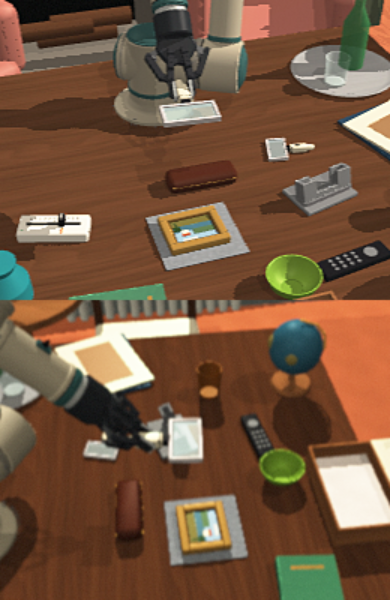

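The lens is flat and held, at (190,113) in the scene view and (186,440) in the side view. Nothing else has moved. I lower it now.

Call:
{"method": "apply_moves", "body": {"xyz": [[0.05,0,0.075],[0.05,0,0.075],[0.05,0,0.075],[0.05,0,0.075],[0.05,0,0.075],[0.05,0,0.075],[0,0,0],[0,0,0]], "rot": [[0,-0.011,0],[0,0,0],[0,0,0],[0,0,0],[0,0,0],[0,0,0],[0,0,0],[0,0,0]], "hand": [-1,-1,-1,-1,-1,-1,-1,-1]}}

```text
clock: 16.08
position: [0.4546, -0.0232, 0.1695]
ee_rot: [0.359, 0.051, 0.932, -0.03]
contact_force: [-0.2, 0.1, -1.5]
width: 0.025
gripper_force: 79.7
```

```bash
python3 - <<'E'
from h import *
s=status.get_state();print(np.round(s['qpos'],2),s['position'],s['width'])
go([.450,-.0435,.132],toolR(-5.4,-45))
grab('scene','s11');grab('side','d11'); ims=[]
for fn in('s11','d11'):
    d=load(fn);u,v=proj(d,[.50,-.05,.13]);u=int(u)-65;v=int(v)-65;print(u,v)
    ims.append(cv2.resize(d['px'][v:v+130,u:u+130,::-1],None,fx=3,fy=3,interpolation=cv2.INTER_CUBIC))
cv2.imwrite('pics/sd11.png',np.hstack(ims))
E
```

```text
[-0.27 -0.07  2.42  1.01  0.11 -2.7 ] [ 0.45463358 -0.02320287  0.16949785] 0.02500762681787425
shift [ 0.09  -0.067  0.089] rows>= 1.0
turn [-0.029 -0.047 -0.003] rows>= 1.0
181 113
181 124
```

View pics/sd11.png

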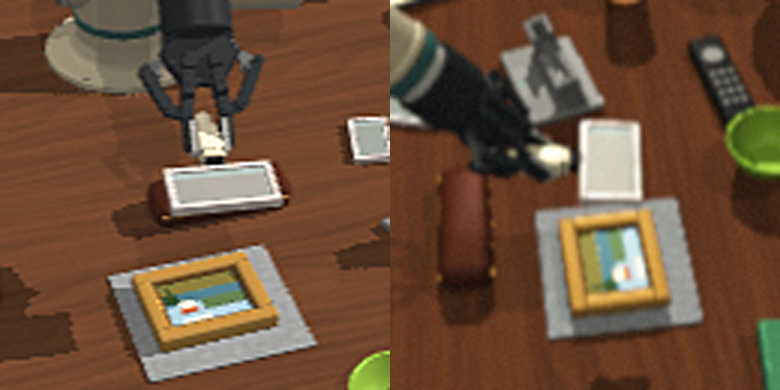

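The lens drifted short because wrist joints 5 and 6 reached their range ends at this heading. I check the wrist kinematics to choose a better heading.

```bash
cat > kin.py <<'E'
from h import *
from scipy.optimize import least_squares
E3=R.from_euler
def fkR(q): return (E3('z',q[0])*E3('y',q[1]+q[2])*E3('z',q[3])*E3('y',q[4])*E3('z',q[5]+np.pi/2)).as_matrix()
def fk(q,g):
    a,b,h,L2,L3,o3,L6=g
    A=E3('z',q[0]);p=A.apply([a,b,h]);B=A*E3('y',q[1]);p=p+B.apply([0,0,L2]);B=B*E3('y',q[2]);p=p+B.apply([o3,0,L3])
    return p+fkR(q)[:,2]*L6
s=status.get_state()
D=[([1.051,.276,1.505,0,1.361,-.121],[.2231,.5296,.2494],[0,.198,.980,0]),
([.34,.59,1.13,.06,1.95,-1.46],[.5248,.276,.2403],[-.257,-.112,.96,-.03]),
([-.5,-.34,2.24,.53,.58,-2.32],[.4213,-.0408,.2914],[.377,.042,.925,-.017]),
(s['qpos'],s['position'],s['ee_rot'])]
r=lambda g:np.concatenate([fk(q,g)-p for q,p,_ in D]+[.02*(g-g0)])
g0=np.array([0,0,.2,.4,.4,0,.2]); G=least_squares(r,g0).x
LO=np.array([-2.89,-.75,.22,-1.18,.11,-2.7]);HI=np.array([2.89,2.08,2.7,4.32,2.71,2.7])
def ik(p,Rt,q0):
    f=lambda q:np.concatenate([fk(q,G)-p,.2*R.from_matrix(fkR(q).T@Rt).as_rotvec()])
    o=least_squares(f,np.clip(q0,LO+.01,HI-.01),bounds=(LO,HI)); return o.x,np.abs(o.fun).max()
E
python3 - <<'E'
from kin import *
print('G',G.round(3))
for q,p,Q in D: print((fk(q,G)-p).round(4), np.degrees(R.from_matrix(fkR(q).T@q2R(Q)).magnitude()).round(1))
L=np.array([.5245,-.05,.132]); 
rng=np.random.default_rng(0)
for yaw in range(-120,91,15):
    Rt=toolR(yaw,-45); p=L-.075*np.array([np.cos(np.radians(yaw)),np.sin(np.radians(yaw)),0])
    best=min([ik(p,Rt,D[3][0])]+[ik(p,Rt,rng.uniform(LO,HI)*[.3,1,1,1,1,1]) for _ in range(6)],key=lambda t:t[1]+1e-5*np.abs(t[0]-D[2][0]).max())
    x,e=best; print(yaw,x.round(2),round(e,4),'margin',np.minimum(x-LO,HI-x).min().round(2))
E
```

```text
G [-0.004  0.068  0.136  0.637  0.425  0.061  0.349]
[0.0018 0.001  0.0012] 0.0
[-0.0022  0.0021 -0.0002] 0.6
[-0.0008 -0.0007 -0.0013] 0.5
[-0.0002 -0.0007  0.0003] 0.0
-120 [ 0.23  0.65  1.44 -0.54  1.64  0.88] 0.0 margin 0.64
-105 [ 0.3   0.58  1.6  -0.64  1.48  0.8 ] 0.0 margin 0.54
-90 [ 0.36  0.49  1.77 -0.75  1.31  0.73] 0.0 margin 0.43
-75 [ 0.4   0.41  1.94 -0.89  1.13  0.68] 0.0 margin 0.29
-60 [ 0.4   0.32  2.12 -1.06  0.94  0.64] 0.0 margin 0.12
-45 [ 0.33  0.21  2.24 -1.18  0.73  0.49] 0.0082 margin 0.0
-30 [0.14 0.14 2.48 4.32 0.47 0.92] 0.0073 margin 0.0
-15 [-0.17  0.06  2.53  3.43  0.23  1.35] 0.0 margin 0.12
0 [-0.58  0.04  2.54  1.9   0.42  2.36] 0.0 margin 0.16
15 [-0.83  0.11  2.46  1.39  0.69  2.43] 0.0 margin 0.24
30 [-0.92  0.2   2.33  1.12  0.89  2.4 ] 0.0 margin 0.3
45 [-0.92  0.29  2.16  0.93  1.06  2.37] 0.0 margin 0.33
60 [-0.88  0.38  1.99  0.78  1.23  2.34] 0.0 margin 0.36
75 [-0.81  0.47  1.81  0.66  1.38  2.29] 0.0 margin 0.41
90 [-0.72  0.55  1.64  0.56  1.54  2.22] 0.0 margin 0.48
```

Call:
{"method": "apply_moves", "body": {"xyz": [[-0.07,0,-0.07],[-0.1,0,-0.1],[-0.1,0,-0.1],[0,0,0],[0,0,0],[0,0,0],[0,0,0],[0,0,0]], "rot": [[0,0,0],[0,0,0],[0,0,0],[0,0.14,0],[0,0.14,0],[0,0.14,0],[0,0.14,0],[0,0.14,0]], "hand": [-1,-1,-1,-1,-1,-1,-1,-1]}}

```text
clock: 17.18
position: [0.4621, -0.016, 0.2584]
ee_rot: [0.005, 0.051, 0.999, -0.003]
contact_force: [-0.3, -0.1, -1.4]
width: 0.0246
gripper_force: 79.6
```

```bash
python3 - <<'E'
from kin import *
s=status.get_state();print(np.round(s['qpos'],2),s['position'],s['width'])
go([.5245,.03,.28],toolR(-5.4,-90)); go(None,toolR(-90,-90))
x,e=ik(np.array([.5245,.03,.28]),toolR(-90,-90),s['qpos']);print(x.round(2),e)
x,e=ik(np.array([.5245,.03,.28]),toolR(-90,-45),x);print(x.round(2),e)
x,e=ik(np.array([.5245,.025,.132]),toolR(-90,-45),x);print(x.round(2),e)
E
```

```text
[-0.18  0.09  1.72 -0.    1.32 -1.65] [ 0.46213255 -0.01597896  0.25835524] 0.024552773403020065
shift [-0.192  0.173 -0.071] rows>= 2.0
turn [-0.004  0.009 -0.007] rows>= 1.0
turn [0.003 0.011 1.403] rows>= 9.0
[-0.07  0.18  1.56 -0.    1.4  -0.07] 1.0284114523668588e-08
[ 0.37  0.36  1.57 -0.72  1.56  0.51] 3.809237420098712e-09
[ 0.36  0.53  1.73 -0.75  1.31  0.73] 1.8188246880403107e-12
```

Clean configuration. I shift, turn the heading to −90°, then pitch.

Call:
{"method": "apply_moves", "body": {"xyz": [[-0.096,0.086,-0.035],[-0.096,0.086,-0.035],[0,0,0],[0,0,0],[0,0,0],[0,0,0],[0,0,0],[0,0,0]], "rot": [[0,0,0],[0,0,0],[0,0,0.14],[0,0,0.14],[0,0,0.14],[0,0,0.14],[0,0,0.14],[0,0,0.14]], "hand": [-1,-1,-1,-1,-1,-1,-1,-1]}}

```text
clock: 18.18
position: [0.5242, 0.0297, 0.279]
ee_rot: [0.007, 0.473, 0.881, 0.001]
contact_force: [0.2, -0.0, -1.4]
width: 0.0248
gripper_force: 79.7
```

Call:
{"method": "apply_moves", "body": {"xyz": [[0,0,0],[0,0,0],[0,0,0],[0,0,0],[0,0,0],[0,0,0]], "rot": [[0,0,0.14],[0,0,0.14],[0,0,0.14],[0,0,0.14],[0,0,0],[0,0,0]], "hand": [-1,-1,-1,-1,-1,-1]}}

```text
clock: 18.92
position: [0.5241, 0.0301, 0.2786]
ee_rot: [0.006, 0.705, 0.709, 0.002]
contact_force: [0.2, -0.4, -1.5]
width: 0.025
gripper_force: 79.7
```

Call:
{"method": "apply_moves", "body": {"xyz": [[0,0,0],[0,0,0],[0,0,0],[0,0,0],[0,0,0],[0,0,0],[0,0,0],[0,0,0]], "rot": [[0,-0.11,0],[0,-0.13,0],[0,-0.13,0],[0,-0.13,0],[0,-0.13,0],[0,-0.12,0],[0,0,0],[0,0,0]], "hand": [-1,-1,-1,-1,-1,-1,-1,-1]}}

```text
clock: 19.92
position: [0.5243, 0.0304, 0.2785]
ee_rot: [0.276, 0.653, 0.653, -0.267]
contact_force: [-0.1, 0.3, -1.2]
width: 0.0248
gripper_force: 79.8
```

```bash
python3 - <<'E'
from h import *
s=status.get_state();print(np.round(s['qpos'],2),s['position'],s['width'])
go([.5245,.025,.132],toolR(-90,-45))
E
```

```text
[ 0.37  0.35  1.59 -0.73  1.55  0.52] [0.52426044 0.03042475 0.27852634] 0.02481409084180053
shift [ 0.334 -0.005  0.357] rows>= 3.0
turn [ 0.011  0.003 -0.004] rows>= 1.0
```

Call:
{"method": "apply_moves", "body": {"xyz": [[0.04,0,0.04],[0.06,0,0.065],[0.06,0,0.065],[0.06,0,0.065],[0.06,0,0.065],[0.05,-0.005,0.055],[0,0,0],[0,0,0]], "rot": [[0,0,0],[0,0,0],[0,0,0],[0,0,0],[0,0,0],[0,0,0],[0,0,0],[0,0,0]], "hand": [-1,-1,-1,-1,-1,-1,-1,-1]}}

```text
clock: 20.92
position: [0.5244, 0.024, 0.1336]
ee_rot: [0.276, 0.653, 0.652, -0.268]
contact_force: [-0.0, 0.4, -0.3]
width: 0.025
gripper_force: 79.8
```

```bash
python3 - <<'E'
from h import *
s=status.get_state();print(np.round(s['qpos'],2),s['position'],s['width'])
go([.5245,.025,.132],toolR(-90,-45))
grab('scene','s12');grab('side','d12'); ims=[]
for fn in('s12','d12'):
    d=load(fn);u,v=proj(d,[.5245,-.05,.10]);u=int(u)-65;v=int(v)-65;print(u,v)
    ims.append(cv2.resize(d['px'][v:v+130,u:u+130,::-1],None,fx=3,fy=3,interpolation=cv2.INTER_CUBIC))
cv2.imwrite('pics/sd12.png',np.hstack(ims))
E
```

```text
[ 0.36  0.49  1.77 -0.77  1.3   0.74] [0.52443725 0.02403264 0.13361008] 0.02497767850295516
shift [0.006 0.    0.001] rows>= 1.0
turn [ 0.011  0.004 -0.005] rows>= 1.0
183 125
188 129
```

View pics/sd12.png

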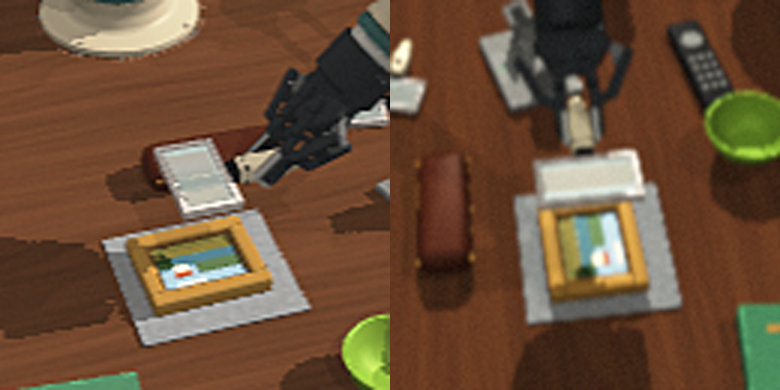

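Scene lens corners are (152,149), (218,134), (245,201) and (183,216). The side view's are (540,153), (640,150), (643,198) and (536,203). I triangulate these.

```bash
python3 - <<'E'
from h import *
S=load('s12');D=load('d12');P=[]
for a,b in [((245,201),(640,150)),((183,216),(643,198)),((152,149),(536,203)),((218,134),(540,153))]:
    p,e=tri((S,183+a[0]/3,125+a[1]/3),(D,188+(b[0]-390)/3,129+b[1]/3));P.append(p);print(p.round(4),np.round(e,4))
P=np.array(P);print(P.mean(0).round(4)); n=np.cross(P[2]-P[0],P[3]-P[1]);n/=np.linalg.norm(n);print(n.round(3),np.arccos(abs(n[2])))
# picture now
hs=[(131,238),(245,213),(271,277),(158,311)]
for q in hs: print(plane(S,183+q[0]/3,125+q[1]/3,.024).round(3))
E
```

```text
[ 0.5845 -0.0186  0.1337] [0.0011 0.0011]
[ 0.5788 -0.0801  0.1262] [0.0001 0.0001]
[ 0.4683 -0.0791  0.1299] [0.0023 0.0023]
[ 0.4775 -0.0126  0.1375] [0.0014 0.0014]
[ 0.5273 -0.0476  0.1318]
[-0.031  0.121 -0.992] 0.12489981897435232
[ 0.482 -0.11   0.024]
[0.479 0.02  0.024]
[0.584 0.013 0.024]
[ 0.598 -0.113  0.024]
```

Call:
{"method": "apply_moves", "body": {"xyz": [[0,0,0],[0,0,0],[0,0,0],[0,0,0],[0,0,0],[0,0,0],[0,0,0],[0,0,0]], "rot": [[0,-0.04,0],[0,-0.04,0],[0,0,0],[0,0,0],[0,0,0],[0,0,0],[0,0,0],[0,0,0]], "hand": [-1,-1,-1,-1,-1,-1,-1,-1]}}

```text
clock: 22.02
position: [0.524, 0.0243, 0.133]
ee_rot: [0.303, 0.641, 0.64, -0.295]
contact_force: [-0.2, 0.1, -1.3]
width: 0.0244
gripper_force: 79.8
```

```bash
python3 - <<'E'
from h import *
s=status.get_state();print(s['position'],np.abs(s['qd']).max(),s['gripper_force'],s['contact_force'])
print(job.sign_off())
E
```

```text
[0.52398786 0.02433758 0.13302965] 0.0012604486268606668 79.75590705871582 [-0.18170437  0.10182167 -1.27995933]
the job is handed in; nothing more can be done
None
```

I handed the job in at about 22 s, but no verdict came back: the dimmer cap is at the orange mark, and the magnifier is held steady, close to level, over the picture's centre, about 115 mm above its face.

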